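# Face a bottle to the label reader and hold the dead-man lever level

## Robot

A 6-joint arm with a two-finger parallel gripper is mounted at the origin on a cart in front of the work surface, level with it; the furniture and walls round the work are solid. World frame = base frame: x ahead of the robot, y to its left, z up, the work surface at z = 0. Lengths are in mm, angles in rad, forces in N, time in s.
With the tool pointing down it reaches from about 275 to 750 mm from the base axis. Payload 10.2 kg.
Tool frame: the origin (TCP) lies at the centre of the arm's flange, where the gripper is bolted on; the fingertips stand 166 mm ahead of it and the grasp point (between the pads) lies 147 mm ahead of it (grasp_offset is the distance from the TCP to the grasp point, in mm); z points along the fingers, y is the direction in which the jaws open and shut (so a half turn about z gives the same grasp; the last joint's range is limited). The gripper opens to 88 mm and grips with 3 to 60 N. Pads are 18 mm wide; open, the fingers measure 123 mm over their backs; the gripper's body (75 mm by 187 mm) begins 45 mm behind the grasp point.
Start: joints at [-1.495, 0.313, 1.498, -0, 1.331, -0.223], TCP at [154.533, -501.749, 404.72] pointing down, gripper open.
Joint ranges: [-2.94, 2.94], [-0.97, 2.17], [0.19, 2.56], [-1.23, 4.37], [0.02, 3.11], [-2.88, 2.88]. Speed limits (rad/s): [2.39, 2.39, 3.01, 3.14, 3.14, 3.14].

## Interface

Orientations are given as a unit quaternion [x, y, z, w].
In Python, from rig import observe, capture, camera_params, sign_off, recognise, grasp_offset gives the robot as it stands.
- The arm moves only by the tool drive_tool, never from a script. Its argument "targets" is one flat list of numbers, 5 for each row, row after row: the shift along the world's x, y, z in cm, then the turn about the world's z in rad, then the closure in counts, from 0 (fully open) to 255 (shut). In form: [dx, dy, dz, spin, claw, dx, dy, dz, spin, claw, ...]. A call has 1 to 10 rows; each row is the pose to reach, as a shift and turn from the pose commanded when the call began; what a row does not reach only later rows make up. A row lasts 1/10 s, in which the tool goes at most 50 mm and 8.59 degrees, less where a joint would pass 70% of its speed; a pose out of reach is approached as far as the arm can. A call with a gripper value outside its range is refused whole. The fingers move at their own pace and stop on an object; "squeeze" is the grip in N (left out, the last holds). Time passes only in rows, so rows that repeat a pose let the fingers close. It gives the time, the measured TCP pose, the force and the opening at its end, in the units of the state.
- observe(): the state, without advancing time (a new reading comes with each control period).
- capture(name): name is "scene" or "top" or "wrist"; returns the picture (420x560x3 uint8, red, green, blue); there is no depth.
- camera_params(name): a dict with "intrinsics" (3x3 intrinsics, pixels), "pose" (4x4, takes a point from camera to world coordinates); the wrist camera has in their place "mount" (4x4, takes a point from camera to tool coordinates, whose origin is the TCP and whose axes are the flange's). Camera axes: x right, y up, looking along -z (the intrinsics and any distortion apply to the point x, -y, -z); pixel columns grow to the right and rows downward; lengths in mm; the calibration is good to about 2 mm. A picture is of the moment at which its call begins: read the wrist's pose just before it. camera_params takes no time and is no camera call.
- sign_off(): hands the job in, once; it reports no verdict.
Trained networks look in the newest picture that a camera, given by its name, has taken for a name from the list of things; names that differ only in an ending like _2 or _b are one class to them, and where a whole thing is asked for, a point or a joint stands for the part that bears it (a point fixed in the world has none). Each returns a list of dicts, best first, with "confidence" (0 to 1); they miss things now and then, are a little off and sometimes report something else, mostly with a low value. They report only what shows in the picture. A call takes as long as a camera call. They do not tell look-alikes from the thing itself.
- recognise(thing, camera): "uv" ([column, row] in pixels, amid what is visible of it).
The state is a dict: "time_s": time; "qpos": joint angles; "qvel": joint speeds; "joint_efforts": joint torques, N m; "eef_pos": TCP position; "ee_rot": TCP orientation; "wrist_force": force on the tool from outside, world axes, zero at the start; "ft_torque": the same for the moment, N m; "width": opening from 0.0 (shut) to 1.0 (fully open).
Only numpy, scipy, OpenCV 4.12 (cv2) and the standard library are available. Lean on these libraries where they do the work, as an engineer would, in place of code of your own. Each camera call takes 0.05 s, during which the arm holds its last target.

## Task

Turn the black bottle in its round seat so that its bar-code label squarely faces the reader's window, and let go of it. Then press the spring-loaded dead-man lever down with the fingertips to its middle position, where it lies level, never pushing it through to the bottom, and finish while still holding it there. Leave the bottle standing in its seat, and leave the oil filter and the small carton where they are.

Things in the scene. Friction and masses are not known exactly. Their poses are not given: they have to be found in the camera images.
- bottle_center (a point): Centre (half-way up, on the axis) of the upright loose black ribbed plastic bottle, about 0.2 kg: body 58 mm in diameter, 215 mm high overall, with a firmly fixed round cap 32 mm in diameter as its top 20 mm. It stands in the round seat of the reader station, its underside 8 mm above the bench, and turns there. Its z axis points up; its -x axis points through the middle of its bar-code label.
- label (a point): Middle of the paper bar-code label (31 x 54 mm, black upright bars) on the side of the bottle, 29 mm from its axis and 95 mm above its underside.
- station: Reader station, fixed to the bench: grey plate 90 x 175 x 8 mm, origin at the centre of its underside. In its frame (x, y along the short and long side, z up) the seat's axis is at y = -42 mm and the grey reader head, 66 x 52 mm and 140 mm high above the bench, stands at y = +26 to +78 mm with its dark window facing -y, towards the seat. The label faces it squarely when it points along the station's +y axis from the bottle's axis.
- seat (a point): Centre of the round seat's floor, 8 mm above the bench: a ring of 62 mm inner diameter and 7 mm high round the bottle's foot.
- window (a point): Middle of the reader head's window, 94 mm above the bench, 64 mm from the seat's axis along the station's +y.
- trigger: Dead-man lever unit, fixed to the bench: grey base 86 x 170 x 10 mm, origin at the centre of its underside. In its frame the lever's hinge axis runs along x at y = +60 mm, 75 mm above the bench, and the lever points to -y. A small scale plate, its top 102 mm above the bench, stands beside the lever's middle (x = +22 to +26 mm, y = -25 to +25 mm) with a long middle line at the level position and short lines at both ends of the travel.
- lever (a joint): Angle of the lever in rad: 0 released (its free end up, 0.3 rad above level), 0.3 in the middle position (level), 0.6 at the bottom stop. A spring pushes it back up; pressing on the pad takes about 3.5 N to start, 6.6 N at level and 10 N at the bottom.
- pad_top (a point): Centre of the top of the ribbed rubber pad, 36 x 40 mm, at the lever's free end, 115 mm from the hinge axis; it moves with the lever: 115 mm above the bench when released, 81 mm when level, 47 mm at the bottom.
- panel_edge (a point): Near edge, at bench height, of a tall fixed upright wooden panel to the right of the bench; the panel, with timber battens, runs from here obliquely away to about x = 0.86, y = -0.54 m. An arm that starts on the right must be drawn in to swing past this edge.
- oil_filter: White spin-on oil filter, 67 mm in diameter, 92 mm high, bystander; origin at the centre of its underside.
- carton: Small closed carton, 100 x 56 x 46 mm, bystander; origin at the centre of its underside.
There are look-alikes about, which are no part of the job. What is shaped like the part that bears bottle_center but red is not meant.

How it is judged:
By the outcome, as a careful person would: the job done as asked, in the order asked, and still so for the second after the job is handed in, while the arm keeps its last pose, push and grip.
It also fails if it takes over 51 s, if anything falls off the work surface, if the arm or the gripper's body presses on something with over 40 N, if the wrist force passes 120 N, or if a joint passes its speed limit or range.

## Working session

There is one attempt and no reset: what is moved stays moved. The work goes in short steps, Python scripts to look and compute and a tool call to move; the robot and the scene stay as the last step left them, time stands still between calls to the robot, and variables do not carry over. Pictures are saved under pics/ and viewed, and the job is handed in when it is done.

Besides the shell and the picture viewer there is one more tool, called as a command line: name --argument value ..., lists and objects as JSON in quotes. drive_tool: Moves the arm, as the interface text tells. Its arguments: {"type":"object","properties":{"targets":{"type":"array"},"squeeze":{"type":"number"}},"required":["targets"]}

```bash
mkdir -p pics; ls
python3 - <<'E'
from rig import *
import cv2,numpy as np
print(observe()); print(grasp_offset)
for n in ["scene","top"]:
    im=capture(n); cv2.imwrite(f"pics/{n}0.png",im[:,:,::-1]); p=camera_params(n); print(n,np.round(p["intrinsics"],2).tolist(),np.round(p["pose"],3).tolist(),p.keys())
    for t in ["bottle_center","label","station","seat","window","trigger","pad_top","oil_filter","carton"]:
        print(t,[(np.round(d["uv"]).tolist(),round(d["confidence"],2)) for d in recognise(t,n)])
print(camera_params("wrist"))
print(observe()["time_s"])
E
```

```text
pics
{'time_s': 0.0, 'qpos': array([-1.49540543e+00,  3.13465314e-01,  1.49843135e+00, -4.18927199e-05,
        1.33100169e+00, -2.23406778e-01]), 'qvel': array([ 0.00044453,  0.0002771 , -0.00018782, -0.00210876, -0.00017202,
       -0.00015594]), 'joint_efforts': array([ 4.24771388e-04, -4.02205932e+01, -2.52272594e+01,  6.94058882e-02,
        3.52235860e-02, -9.93353137e-05]), 'eef_pos': array([ 154.52399341, -501.70797484,  404.15525125]), 'ee_rot': array([ 9.88859783e-01,  1.48848593e-01,  2.79838814e-05, -6.52566718e-04]), 'wrist_force': array([0.77590576, 0.46028866, 0.05822405]), 'ft_torque': array([-0.04930916, -0.03216482, -0.02388757]), 'width': 1.003017412914416}
147.29999999999998
scene [[537.16, 0.0, 272.14], [0.0, 537.16, 207.11], [0.0, 0.0, 1.0]] [[-0.764, 0.314, -0.564, -110.551], [-0.646, -0.356, 0.675, 913.852], [0.011, 0.88, 0.475, 683.144], [0.0, 0.0, 0.0, 1.0]] dict_keys(['intrinsics', 'pose'])
bottle_center [([354.0, 220.0], 0.96), ([289.0, 254.0], 0.73), ([302.0, 192.0], 0.59)]
label [([356.0, 220.0], 0.81), ([289.0, 254.0], 0.6)]
station [([263.0, 235.0], 0.
[... 690 characters left out ...]
], 0.57)]
window [([268.0, 224.0], 0.79)]
trigger [([182.0, 262.0], 0.82)]
pad_top [([187.0, 258.0], 0.71)]
oil_filter [([218.0, 195.0], 0.95)]
carton [([280.0, 164.0], 0.91)]
{'intrinsics': array([[343.15822572,   0.        , 278.98745753],
       [  0.        , 343.15822572, 209.52654512],
       [  0.        ,   0.        ,   1.        ]]), 'mount': array([[-5.54246131e-04,  9.63635572e-01,  2.67219342e-01,
         6.84847250e+01],
       [ 9.99999783e-01,  6.28957608e-04, -1.93997610e-04,
         1.30539977e-01],
       [-3.55012636e-04,  2.67219177e-01, -9.63635712e-01,
         2.03502232e+01],
       [ 0.00000000e+00,  0.00000000e+00,  0.00000000e+00,
         1.00000000e+00]])}
1.0
```

View pics/scene0.png

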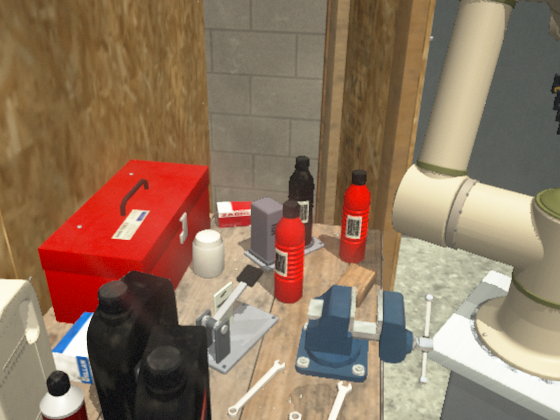

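```bash
python3 -c "
import cv2
im=cv2.imread('pics/top0.png'); cv2.imwrite('pics/top0c.png',cv2.resize(im[120:320,130:370],None,fx=3.2,fy=3,interpolation=cv2.INTER_CUBIC))
im=cv2.imread('pics/scene0.png'); cv2.imwrite('pics/scene0c.png',cv2.resize(im[140:380,160:420],None,fx=2.5,fy=2.5,interpolation=cv2.INTER_CUBIC))"
```

```text
(no output)
```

View pics/top0.png

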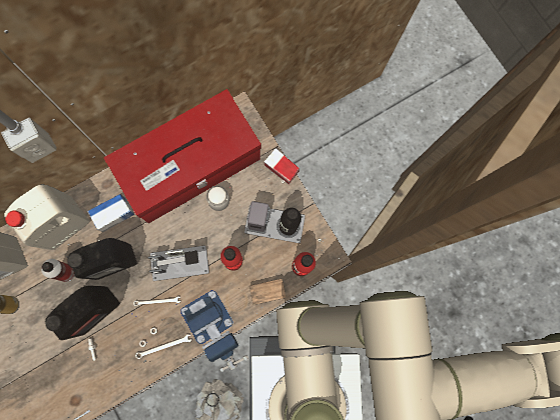

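View pics/scene0c.png

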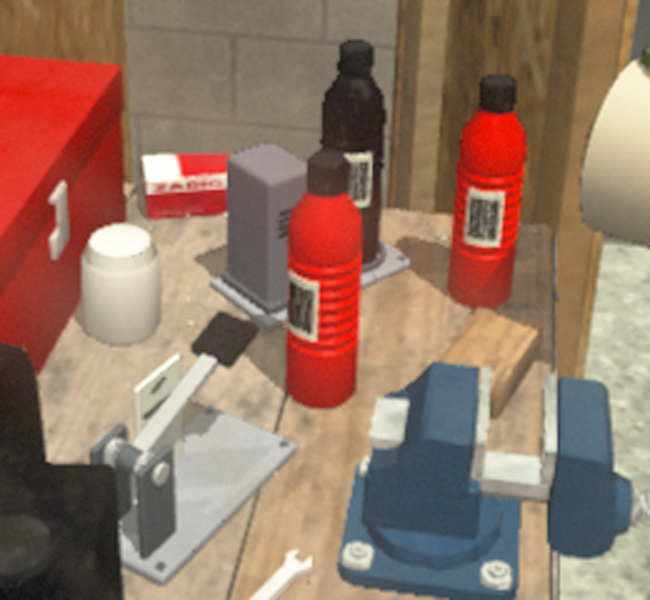

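View pics/top0c.png

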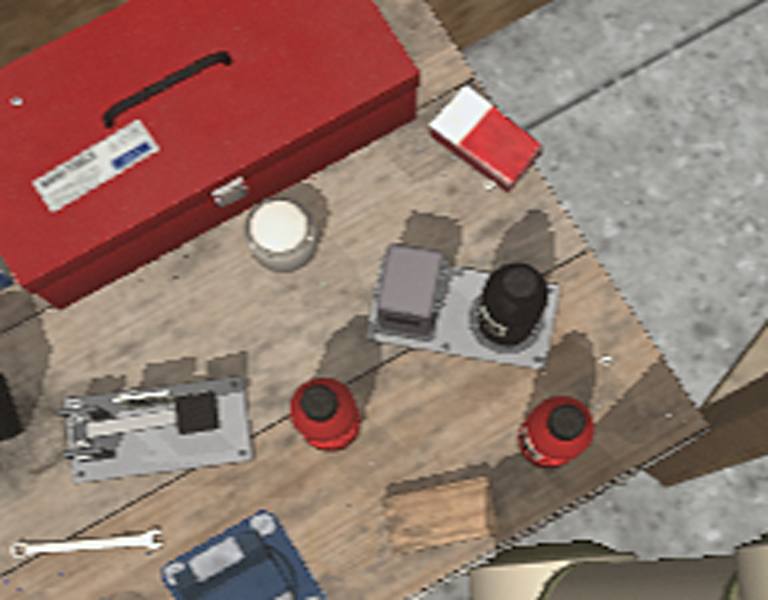

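```bash
cat > h.py <<'E'
from rig import *
import cv2,numpy as np
from scipy.spatial.transform import Rotation as R
def pose(name,st=None):
    p=camera_params(name)
    if "pose" in p: return p["intrinsics"],p["pose"]
    st=st or observe(); T=np.eye(4); T[:3,:3]=R.from_quat(st["ee_rot"]).as_matrix(); T[:3,3]=st["eef_pos"]
    return p["intrinsics"],T@p["mount"]
def back(KP,uv,z):
    K,P=KP; d=np.array([(uv[0]-K[0,2])/K[0,0],-(uv[1]-K[1,2])/K[1,1],-1]); d=P[:3,:3]@d; o=P[:3,3]
    return (o+d*(z-o[2])/d[2])[:2]
def proj(KP,X):
    K,P=KP; X=np.atleast_2d(np.asarray(X,float)); c=(X-P[:3,3])@P[:3,:3]
    return np.c_[K[0,0]*c[:,0]/-c[:,2]+K[0,2], K[1,1]*c[:,1]/c[:,2]+K[1,2]]
E
python3 - <<'E'
from h import *
T=pose("top")
c=lambda u,v:(u/3.2+130,v/3+120)
for n,uv,z in [("cap",c(524,287),223),("stLB",c(370,336),8),("stRB",c(546,366),8),("stRT",c(559,282),8),("headTL",c(385,247),140),("headTR",c(446,253),140),("headBR",c(436,320),140),("headBL",c(376,312),140),
 ("red1cap",c(320,403),215),("red2cap",c(570,420),215),("filt",c(280,227),92),("cartonTL",c(464,86),46),("cartonR",c(540,148),46),("cartonB",c(510,189),46),
 ("trTR",c(243,375),10),("trBR",c(254,462),10),("trBL",c(77,481),10),("pad",c(196,412),115),("padTL",c(176,398),115),("padTR",c(213,394),115),("padBR",c(217,428),115),("padBL",c(181,433),115),("panel",(340,281),0)]:
    print(n,np.round(uv,1),np.round(back(T,uv,z)))
E
```

```text
cap [293.8 215.7] [528.  38.]
stLB [245.6 232. ] [516. 172.]
stRB [300.6 242. ] [483.   5.]
stRT [304.7 214. ] [569. -10.]
headTL [250.3 202.3] [582. 155.]
headTR [269.4 204.3] [575. 101.]
headBR [266.2 226.7] [511. 111.]
headBL [247.5 224. ] [520. 164.]
red1cap [230.  254.3] [427. 209.]
red2cap [308.1 260. ] [409.   3.]
filt [217.5 195.7] [612. 252.]
cartonTL [275.  148.7] [768.  79.]
cartonR [298.8 169.3] [701.   7.]
cartonB [289.4 183. ] [659.  37.]
trTR [205.9 245. ] [477. 293.]
trBR [209.4 274. ] [389. 282.]
trBL [154.1 280.3] [373. 448.]
pad [191.2 257.3] [430. 324.]
padTL [185.  252.7] [444. 342.]
padTR [196.6 251.3] [447. 309.]
padBR [197.8 262.7] [415. 305.]
padBL [186.6 264.3] [411. 337.]
panel [340 281] [ 363. -112.]
```

Run:
```python
from h import *
im=cv2.imread('pics/top0.png'); cv2.imwrite('pics/pan.png',cv2.resize(im[180:300,290:450],None,fx=5,fy=5,interpolation=cv2.INTER_CUBIC))
cv2.imwrite('pics/st.png',cv2.resize(im[185:255,235:315],None,fx=8,fy=8,interpolation=cv2.INTER_CUBIC))
im=cv2.imread('pics/scene0.png'); cv2.imwrite('pics/sc2.png',cv2.resize(im[150:270,240:340],None,fx=5,fy=5,interpolation=cv2.INTER_CUBIC))
for n in["top","scene"]: print(n,recognise("panel_edge",n))
S=pose("scene");print(proj(S,[[363,-112,0],[363,-112,400],[528,38,223]]),proj(pose("top"),[[363,-112,0],[363,-112,400],[363,-112,700],[860,-540,0],[860,-540,700]]))
```

```text
Traceback (most recent call last):
ValueError: it knows: bottle_center, carton, label, lever, oil_filter, pad_top, seat, station, trigger, window
```

View pics/pan.png

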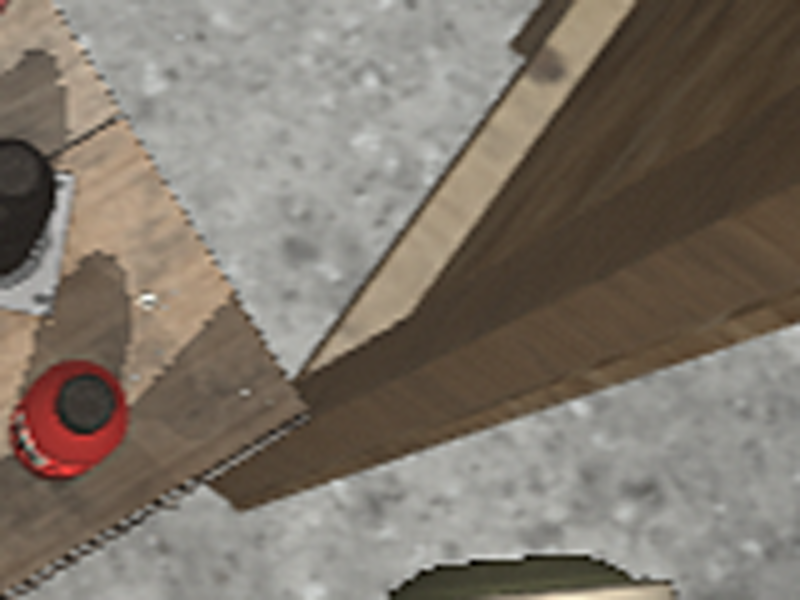

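View pics/st.png

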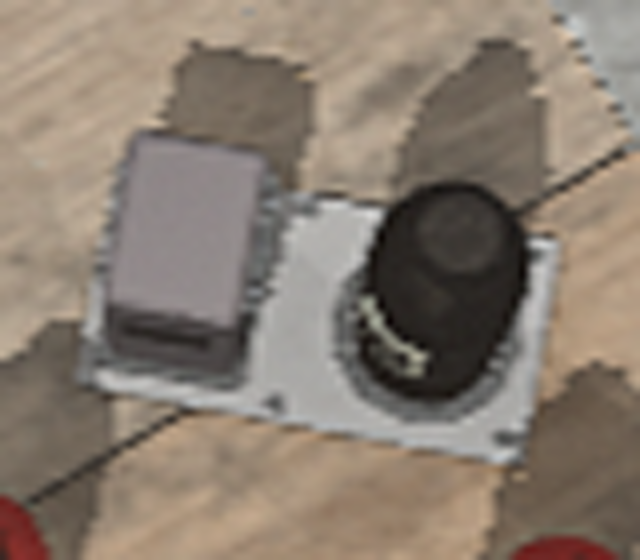

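View pics/sc2.png

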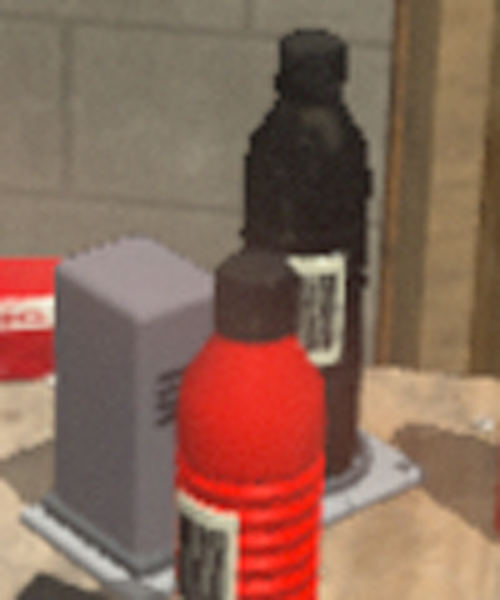

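Run:
```python
from h import *
S=pose("scene");T=pose("top")
print("nadir",proj(T,[[285,135,0]]))
for z in(-900,-700,0,400): print(z,back(T,(338,282),z),back(T,(331,277),z),back(T,(350,256),z))
for q in ([363,-112],[320,-90],[382,-112]): print(q,np.round(proj(T,[[*q,0],[*q,400],[*q,700]])).tolist(),np.round(proj(S,[[*q,0],[*q,400]])).tolist())
print(observe()["time_s"])
```

```text
nadir [[258.71617525 308.49932661]]
-900 [ 401.8869123 -238.1882897] [ 425.6355197  -206.17877358] [ 523.12935194 -299.89520036]
-700 [ 392.67239236 -208.80231438] [ 414.54890321 -179.31610011] [ 504.35732198 -265.6448853 ]
0 [ 360.42157259 -105.95140077] [375.7457455  -85.29674294] [ 438.65521712 -145.76878261]
400 [341.99253271 -47.17945014] [353.57251252 -31.57139599] [401.1111572 -77.2681525]
[363, -112] [[340.0, 281.0], [366.0, 272.0], [399.0, 261.0]] [[395.0, 243.0], [418.0, 77.0]]
[320, -90] [[333.0, 296.0], [357.0, 291.0], [388.0, 286.0]] [[407.0, 254.0], [433.0, 83.0]]
[382, -112] [[340.0, 275.0], [365.0, 264.0], [399.0, 250.0]] [[388.0, 241.0], [410.0, 75.0]]
1.0
```

Run:
```python
from h import *
im=cv2.imread('pics/scene0.png'); cv2.imwrite('pics/pan2.png',cv2.resize(im[0:300,300:460],None,fx=2,fy=2,interpolation=cv2.INTER_CUBIC))
```

```text
(no output)
```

View pics/pan2.png

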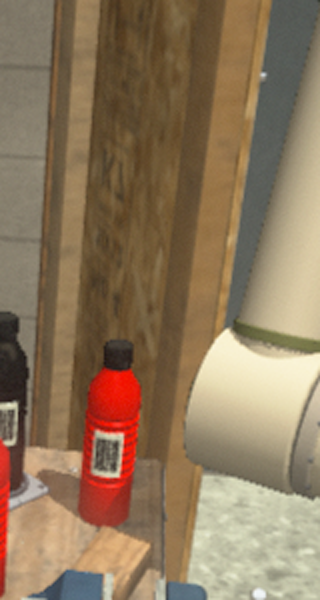

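Run:
```python
from h import *
from scipy.optimize import least_squares
S=pose("scene");T=pose("top")
t=lambda u,v:(u/8+235-.44,v/8+185-.44); s=lambda u,v:(u/5+240-.4,v/5+150-.4)
obs=[(T,(33,78,140),t(135,133)),(T,(33,26,140),t(270,155)),(T,(-33,26,140),t(240,322)),(T,(-33,78,140),t(108,300)),
(T,(-45,87.5,8),t(85,380)),(T,(-45,-87.5,8),t(520,462)),(T,(45,-87.5,8),t(558,240)),(T,(0,-42,223),t(460,235)),
(S,(-45,-87.5,8),s(422,478)),(S,(45,87.5,8),s(22,520)),(S,(0,-42,223),s(314,38))]
def W(p,X):
    c,q=np.cos(p[2]),np.sin(p[2]); return [p[0]+c*X[0]-q*X[1],p[1]+q*X[0]+c*X[1],X[2]]
f=lambda p:np.concatenate([proj(k,W(p,X))[0]-o for k,X,o in obs])
r=least_squares(f,[537,80,-.19],loss="soft_l1",x_scale=[10,10,.1])
print(r.x,"+y dir deg",np.degrees(r.x[2])+90); print(np.round(r.fun.reshape(-1,2),1).tolist())
seat=W(r.x,(0,-42,8)); print("seat",seat)
# label edges
for n,k,uv,z in [("topA",T,t(362,300),130),("topB",T,t(425,362),130)]:
    b=back(k,uv,z)-seat[:2]; print(n,b,np.hypot(*b),np.degrees(np.arctan2(b[1],b[0])))
for a in range(120,260,10):
    pts=[[seat[0]+29*np.cos(np.radians(a)),seat[1]+29*np.sin(np.radians(a)),130]]
    print(a,np.round((proj(S,pts)[0]-[240,150])*5),np.round((proj(T,pts)[0]-[235,185])*8))
```

```text
[ 5.41202678e+02  8.37920407e+01 -1.91449903e-01] +y dir deg 79.03072854624152
[[-0.8, -1.2], [0.4, -0.7], [0.0, 1.0], [-1.6, 0.5], [-1.5, 0.6], [0.5, 0.4], [0.5, -0.4], [0.0, -0.3], [2.1, -2.0], [-0.4, -1.9], [0.0, 0.5]]
seat [np.float64(533.2108126996076), np.float64(42.55940696129355), 8]
topA [-7.62060864 29.4601231 ] 30.429796728359346 104.50310399138363
topB [-30.1413334    7.57221053] 31.077939945533775 165.89779909106846
120 [296. 258.] [371. 315.]
130 [307. 258.] [380. 327.]
140 [319. 258.] [390. 337.]
150 [329. 257.] [402. 345.]
160 [339. 255.] [415. 350.]
170 [348. 252.] [429. 354.]
180 [356. 248.] [443. 355.]
190 [362. 244.] [457. 354.]
200 [366. 239.] [471. 350.]
210 [368. 234.] [483. 344.]
220 [368. 229.] [495. 335.]
230 [367. 224.] [505. 325.]
240 [363. 219.] [512. 314.]
250 [358. 215.] [518. 301.]
```

drive_tool --targets '[-1.2,4,0.5,0.14,0,-2.4,8,1,0.28,0,-3.6,12,1.5,0.42,0,-4.8,16,2,0.56,0,-6,20,2.5,0.7,0,-6.9,22,3,0.84,0,-6.9,22,3,0.98,0,-6.9,22,3,1.12,0]'

```text
time_s: 1.8
eef_pos: [85.4, -281.2, 435.2]
ee_rot: [0.757, 0.653, -0.001, 0.001]
wrist_force: [0.0, -2.0, -0.2]
width: 0.998
```

Run:
```python
from h import *
o=observe(); print(o["time_s"],o["qpos"].round(3),o["eef_pos"].round(1),R.from_quat(o["ee_rot"]).as_euler("xyz",degrees=True).round(1),o["wrist_force"].round(1))
im=capture("top"); cv2.imwrite("pics/top1.png",im[:,:,::-1])
x0,y0=o["eef_pos"][:2]
import math
for az in range(-72,41,8):
    print(az, round((295*math.cos(math.radians(az))-x0)/10,1), round((295*math.sin(math.radians(az))-y0)/10,1))
```

```text
1.8 [-1.683 -0.265  2.011 -0.     1.393 -1.536] [  85.4 -281.2  435.2] [1.80e+02 1.00e-01 8.16e+01] [ 0.  -2.  -0.2]
-72 0.6 0.1
-64 4.4 1.6
-56 8.0 3.7
-48 11.2 6.2
-40 14.1 9.2
-32 16.5 12.5
-24 18.4 16.1
-16 19.8 20.0
-8 20.7 24.0
0 21.0 28.1
8 20.7 32.2
16 19.8 36.2
24 18.4 40.1
32 16.5 43.7
40 14.1 47.1
```

View pics/top1.png

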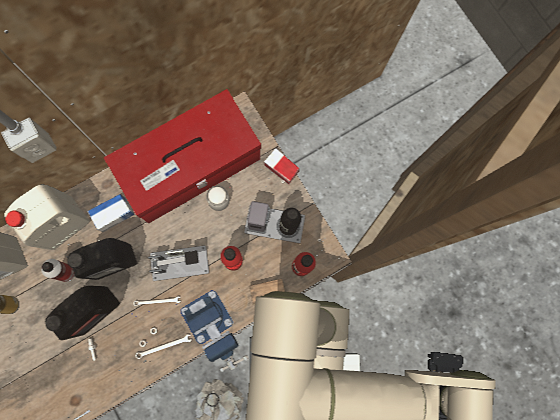

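drive_tool --targets '[0,0,0,0.14,0,0,0,0,0.28,0,4.4,1.6,0,0.42,0,8,3.7,0,0.56,0,11.2,6.2,0,0.7,0,14.1,9.2,0,0.84,0,16.5,12.5,0,0.98,0,18.4,16.1,0,1.12,0,18.4,16.1,0,1.26,0]'

```text
time_s: 2.75
eef_pos: [270.8, -117.1, 434.8]
ee_rot: [0.224, 0.975, 0.0, 0.0]
wrist_force: [-0.1, -0.5, 0.4]
width: 1.002
```

Run:
```python
from h import *
o=observe(); print(o["time_s"],o["qpos"].round(3),o["eef_pos"].round(1),R.from_quat(o["ee_rot"]).as_euler("xyz",degrees=True).round(1),o["wrist_force"].round(1))
im=capture("top"); cv2.imwrite("pics/top2.png",im[:,:,::-1])
im=capture("scene"); cv2.imwrite("pics/scene2.png",im[:,:,::-1])
```

```text
2.75 [-8.140e-01 -2.610e-01  2.009e+00  1.000e-03  1.393e+00 -1.933e+00] [ 270.8 -117.1  434.8] [180.    0.  154.1] [-0.1 -0.5  0.4]
```

View pics/top2.png

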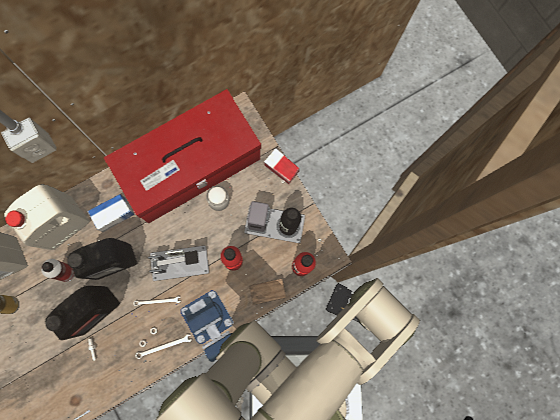

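View pics/scene2.png

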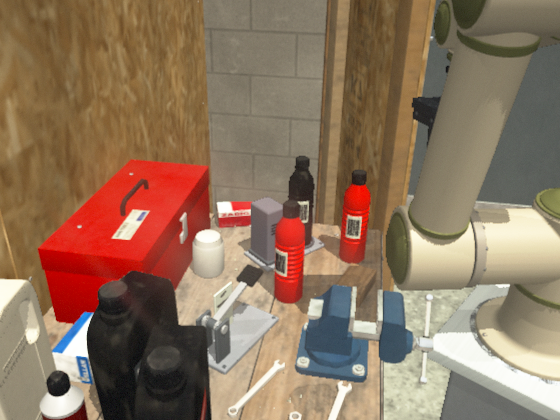

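drive_tool --targets '[1.3,3.6,0,0.14,0,2.1,7.6,0,0.28,0,2.4,11.7,0,0.42,0,2.1,15.8,0,0.54,0,1.3,19.8,0,0.54,0,-0.2,23.7,0,0.54,0,3.5,26,0,0.54,0,7.2,28.6,0,0.54,0,11,31,0,0.54,0,14.5,33.5,0,0.54,0]'

```text
time_s: 3.85
eef_pos: [416.7, 214.5, 434.3]
ee_rot: [-0.035, 0.999, -0.0, -0.0]
wrist_force: [-0.1, 0.4, 0.2]
width: 1.003
```

Run:
```python
from h import *
o=observe(); print(o["time_s"],o["qpos"].round(3),o["eef_pos"].round(1),R.from_quat(o["ee_rot"]).as_euler("xyz",degrees=True).round(1),o["wrist_force"].round(1))
im=capture("wrist"); cv2.imwrite("pics/w3.png",im[:,:,::-1])
```

```text
3.85 [ 0.225  0.166  1.607 -0.     1.369 -1.415] [416.7 214.5 434.3] [-180.   -0. -176.] [-0.1  0.4  0.2]
```

View pics/w3.png

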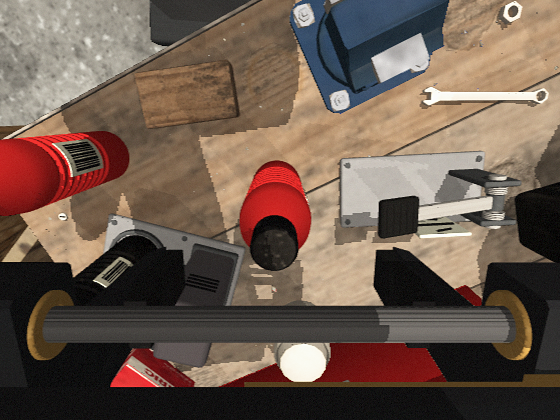

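Run:
```python
from h import *
from scipy.optimize import least_squares
o=dict(eef_pos=np.array([416.7,214.5,434.3]),ee_rot=observe()["ee_rot"])
Wc=pose("wrist",o);T=pose("top")
for n,uv,z in [("c1",(341,158),10),("c2",(483,152),10),("c3",(345,226),10),("pad",(398,217),115),("stL?",(110,216),8),("headTop R",(244,249),140)]:
    print(n,back(Wc,uv,z).round(1))
c=lambda u,v:(u/3.2+130-.3,v/3+120-.3)
# trigger frame: x~world+x, y to +y
obs=[(Wc,(-43,-85,10),(341,158)),(Wc,(-43,85,10),(483,152)),(Wc,(43,-85,10),(345,226)),(Wc,(0,-50,115),(397,214)),
(T,(43,-85,10),c(243,375)),(T,(-43,-85,10),c(254,462)),(T,(-43,85,10),c(77,481)),(T,(0,-50,115),c(196,412))]
def W(p,X):
    C,q=np.cos(p[2]),np.sin(p[2]); return [p[0]+C*X[0]-q*X[1],p[1]+q*X[0]+C*X[1],X[2]]
f=lambda p:np.concatenate([proj(k,W(p,X))[0]-u for k,X,u in obs])
r=least_squares(f,[420,370,.09],loss="soft_l1",x_scale=[10,10,.1])
print(r.x,np.degrees(r.x[2]));print(np.round(r.fun.reshape(-1,2),1).tolist())
print("pad released",W(r.x,(0,60-115*np.cos(.3),115)),"level",W(r.x,(0,-55,81)),"scale",W(r.x,(24,0,102)))
print("vise/redcaps", proj(Wc,[[427,209,207]]))
```

```text
c1 [391.8 285.6]
c2 [373.5 450.2]
c3 [474.7 300.3]
pad [430.2 323.8]
stL? [482.3  10.1]
headTop R [460.7 187.5]
[4.24470247e+02 3.73046577e+02 1.05399096e-01] 6.038923381625274
[[-1.3, -1.1], [2.6, -0.5], [-5.9, 0.7], [0.6, 2.5], [0.3, 0.6], [-0.3, -0.2], [-1.4, 0.3], [0.6, 0.4]]
pad released [np.float64(429.7161100465589), np.float64(323.4595918540763), 115] level [np.float64(430.25647004813595), np.float64(318.35179122301554), 81] scale [np.float64(448.33706254593807), np.float64(375.57147468009543), 102]
vise/redcaps [[269.47307985 241.46105895]]
```

drive_tool --targets '[2.9,-4.2,0,0,0,5.8,-8.6,0,0,0,8.7,-12.9,0,0,0,11.6,-17.2,0,0,0,11.6,-17.2,0,0,0]'

```text
time_s: 4.4
eef_pos: [532.6, 36.8, 433.8]
ee_rot: [-0.032, 0.999, -0.0, -0.0]
wrist_force: [-0.1, 0.9, -0.7]
width: 1.0
```

Run:
```python
from h import *
o=observe(); print(o["time_s"],o["qpos"].round(3),o["eef_pos"].round(1),R.from_quat(o["ee_rot"]).as_euler("xyz",degrees=True).round(1),o["wrist_force"].round(1))
im=capture("wrist"); cv2.imwrite("pics/w4.png",im[:,:,::-1])
k=pose("wrist",o); print("expected cap",proj(k,[[533.2,42.6,223],[541.2,83.8,8]]))
im=capture("top"); cv2.imwrite("pics/t4.png",im[:,:,::-1])
```

```text
4.4 [-1.500e-01  3.130e-01  1.421e+00 -1.000e-03  1.408e+00 -1.786e+00] [532.6  36.8 433.8] [-1.800e+02 -1.000e-01 -1.763e+02] [-0.1  0.9 -0.7]
expected cap [[289.32184923 237.08906563]
 [318.09549431 184.22264037]]
```

View pics/w4.png

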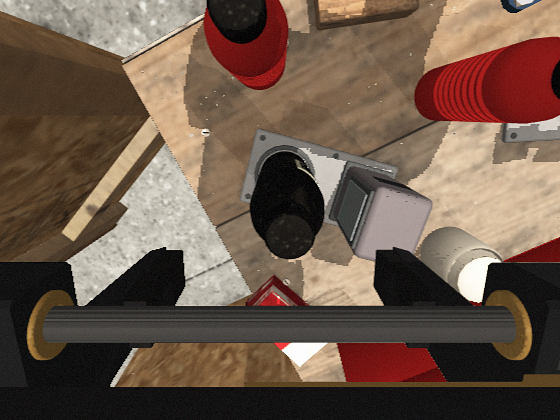

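Run:
```python
from h import *
o=observe(); print(o["time_s"],o["eef_pos"].round(1),o["qvel"].round(3)); k=pose("wrist",o)
b=back(pose("wrist",o),(291,236),223);print(b, b-o["eef_pos"][:2])
```

```text
4.5 [531.1  40.1 434.1] [ 0.059 -0.034  0.029  0.006  0.001 -0.001]
[530.9665612   47.03738039] [-0.13188895  6.91837458]
```

drive_tool --targets '[0,0.6,0,0,0,0,0.6,0,0,0]'

```text
time_s: 4.7
eef_pos: [529.9, 49.8, 435.0]
ee_rot: [-0.039, 0.999, 0.0, 0.0]
wrist_force: [-0.5, -0.5, -0.3]
width: 0.998
```

Run:
```python
from h import *
o=observe(); print(o["time_s"],o["eef_pos"].round(1),o["qvel"].round(3)); im=capture("wrist"); cv2.imwrite("pics/w5.png",im[150:270,220:360,::-1].repeat(5,0).repeat(5,1)); print(o["eef_pos"][:2]);print(recognise("bottle_center","wrist"))
print(proj(pose("wrist",o),[[*o["eef_pos"][:2],223]]))
```

```text
4.7 [529.9  49.8 435. ] [ 0.    -0.001 -0.003 -0.005  0.001 -0.021]
[529.91208064  49.75389789]
[{'uv': [231.3, 39.5], 'confidence': 0.82}, {'uv': [271.5, 207.5], 'confidence': 0.61}, {'uv': [494.4, 88.6], 'confidence': 0.61}, {'uv': [456.2, 259.2], 'confidence': 0.29}]
[[279.27670308 234.49311242]]
```

View pics/w5.png

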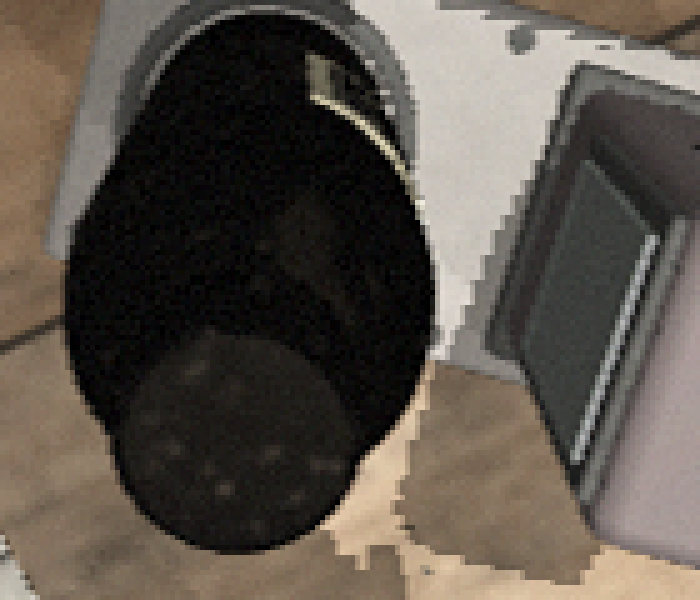

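Run:
```python
from h import *
o=observe(); k=pose("wrist",o); print(o["time_s"],o["eef_pos"].round(1))
b=back(k,(267.6-.1,238.5),223); print(b,b-o["eef_pos"][:2])
e=back(k,(315/5+220-.4,97/5+150-.4),130)-b; print(e,np.hypot(*e),np.degrees(np.arctan2(e[1],e[0])))
# station edges from the wrist: head top window-side etc.
print(proj(k,[[533.2,42.6,223]]))
```

```text
4.8 [530.   49.4 435. ]
[533.14981202  42.56814589] [ 3.12496118 -6.84398481]
[-27.89650385   7.62182156] 28.918974581677144 164.71872486309414
[[267.54776093 238.58335915]]
```

drive_tool --targets '[0.3,-0.7,0,0,0,0.3,-0.7,-2,0,0,0.3,-0.7,-4,0,0,0.3,-0.7,-6,0,0,0.3,-0.7,-7.5,0,0,0.3,-0.7,-7.5,0,0,0.3,-0.7,-7.5,0,0]'

```text
time_s: 5.5
eef_pos: [533.7, 41.1, 360.3]
ee_rot: [-0.039, 0.999, -0.0, 0.0]
wrist_force: [-0.2, 0.2, 0.2]
width: 0.995
```

Run:
```python
from h import *
o=observe(); print(o["time_s"],o["eef_pos"].round(1),o["wrist_force"].round(1))
```

```text
5.5 [533.7  41.1 360.3] [-0.2  0.2  0.2]
```

Centre is within 1.5 mm; close gently.

drive_tool --targets '[0,0.1,0,0,80,0,0.1,0,0,150,0,0.1,0,0,200,0,0.1,0,0,255,0,0.1,0,0,255,0,0.1,0,0,255,0,0.1,0,0,255,0,0.1,0,0,255]' --squeeze 15

```text
time_s: 6.3
eef_pos: [533.5, 42.3, 359.5]
ee_rot: [-0.039, 0.999, 0.0, -0.0]
wrist_force: [1.2, -0.3, -0.9]
width: 0.387
```

Run:
```python
from h import *
o=observe(); print(o["time_s"],o["eef_pos"].round(1),o["wrist_force"].round(1),o["ft_torque"].round(2),o["width"]*88, R.from_quat(o["ee_rot"]).as_euler("xyz").round(3),o["qpos"].round(2))
```

```text
6.3 [533.5  42.3 359.5] [ 1.2 -0.3 -0.9] [ 0.1  -0.15  0.01] 34.09978119305565 [ 3.141 -0.    -3.064] [-0.14  0.37  1.53  0.    1.23 -1.79]
```

drive_tool --targets '[0,0,0,0,255,0,0,0,0,255,0,0,0,-0.1,255,0,0,0,-0.2,255,0,0,0,-0.3,255,0,0,0,-0.4,255,0,0,0,-0.5,255]'

```text
time_s: 7.0
eef_pos: [533.5, 42.3, 359.6]
ee_rot: [0.212, 0.977, -0.0, -0.0]
wrist_force: [0.2, -0.4, -1.8]
width: 0.382
```

drive_tool --targets '[0,0,0,-0.1,255,0,0,0,-0.2,255,0,0,0,-0.3,255,0,0,0,-0.4,255,0,0,0,-0.48,255,0,0,0,-0.48,255,0,0,0,-0.48,255]'

```text
time_s: 7.7
eef_pos: [533.5, 42.2, 359.6]
ee_rot: [0.435, 0.9, -0.0, -0.0]
wrist_force: [-0.5, 0.8, -3.3]
width: 0.383
```

Run:
```python
from h import *
o=observe(); print(o["time_s"],o["eef_pos"].round(1),o["wrist_force"].round(1),o["ft_torque"].round(2),o["width"]*88, R.from_quat(o["ee_rot"]).as_euler("xyz").round(3))
im=capture("wrist"); cv2.imwrite("pics/w6.png",im[:,:,::-1])
im=capture("scene"); cv2.imwrite("pics/s6.png",cv2.resize(im[120:280,220:400,::-1],None,fx=4,fy=3.75))
```

```text
7.7 [533.5  42.2 359.6] [-0.5  0.8 -3.3] [-0.06 -0.09 -0.01] 33.66201032187035 [-3.141 -0.     2.241]
```

View pics/w6.png

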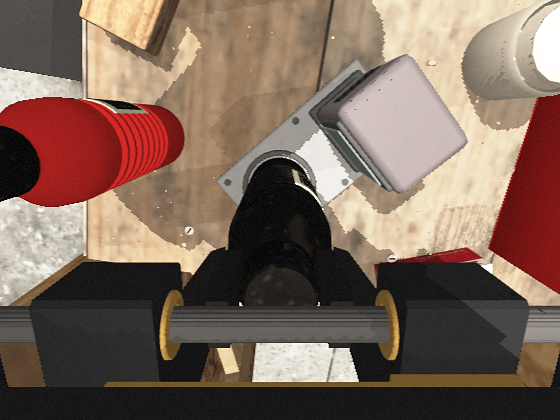

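View pics/s6.png

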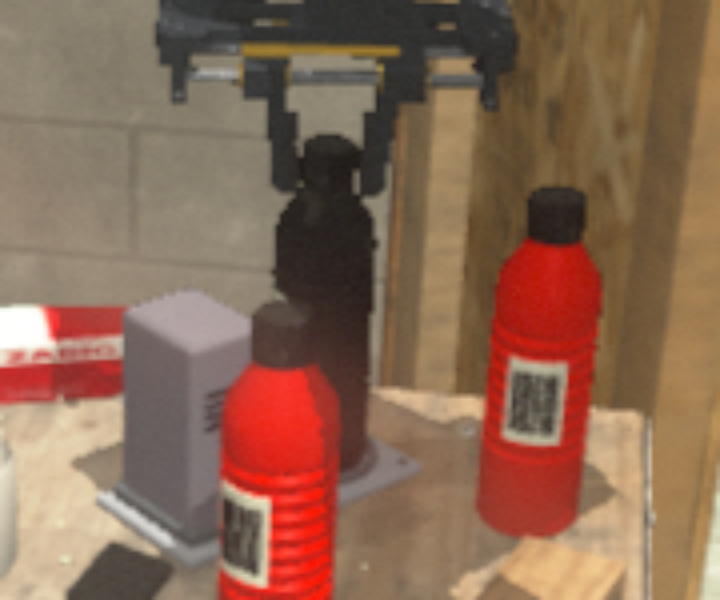

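Run:
```python
from h import *
im=cv2.imread("pics/w6.png"); c=cv2.resize(im[140:220,210:400],None,fx=4,fy=4,interpolation=cv2.INTER_CUBIC)
o=observe(); k=pose("wrist",o); s=np.array([533.1,42.6])
pts=lambda a,z,r=29:[s[0]+r*np.cos(np.radians(a)),s[1]+r*np.sin(np.radians(a)),z]
print(proj(k,[pts(79+30.6,130),pts(79+30.6,76),pts(79,130)]))
cv2.imwrite("pics/w6a.png",c)
# station check overlay
p=[541.2,83.8,-.1914]
def W(X):
    C,q=np.cos(p[2]),np.sin(p[2]); return [p[0]+C*X[0]-q*X[1],p[1]+q*X[0]+C*X[1],X[2]]
for X in [(-45,-87.5,8),(45,-87.5,8),(-45,87.5,8),(-33,26,140),(33,26,140),(-33,78,140),(33,78,140)]:
    u=proj(k,W(X))[0]; print(X,u.round(1)); cv2.circle(im,tuple(int(round(v)) for v in u),2,(0,255,0),-1)
for a in range(20,112,5):
    u=proj(k,pts(a,130))[0]; cv2.circle(im,tuple(int(round(v)) for v in u),0,(0,0,255),-1)
cv2.imwrite("pics/w6b.png",cv2.resize(im[40:220,200:480],None,fx=2.8,fy=2.8,interpolation=cv2.INTER_NEAREST))
```

```text
[[294.16880037 182.08969007]
 [291.27196348 168.85103319]
 [314.28750181 195.5877885 ]]
(-45, -87.5, 8) [214.1 181.8]
(45, -87.5, 8) [274.3 246.9]
(-45, 87.5, 8) [356.6  55.6]
(-33, 26, 140) [333.  111.7]
(33, 26, 140) [401.6 198.9]
(-33, 78, 140) [409.8  45.4]
(33, 78, 140) [476.4 141.1]
```

View pics/w6a.png

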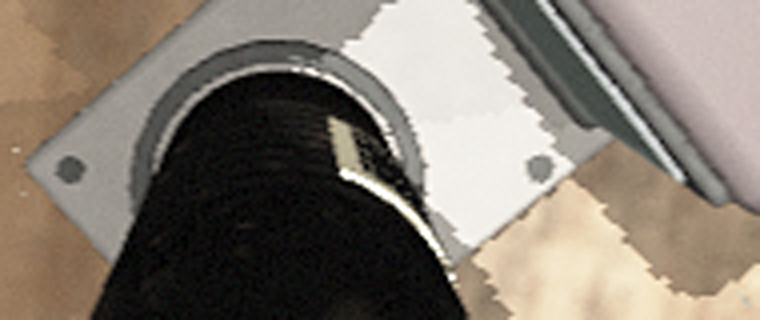

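View pics/w6b.png

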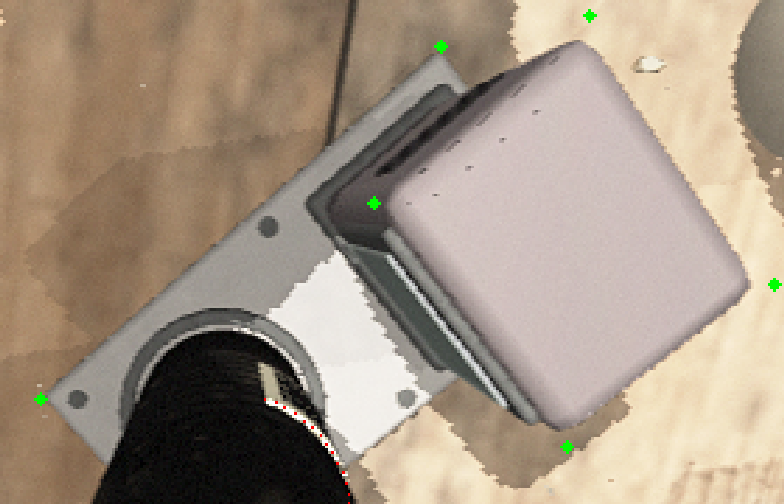

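Run:
```python
from h import *
o=observe(); k=pose("wrist",o)
cap=np.array([533.1,42.6])
a=lambda u,v:(u/4+210-.4,v/4+140-.4); b=lambda u,v:(u/2.8+200-.3,v/2.8+40-.3)
for uv in [a(342,173),a(341,175),a(344,172)]:
    e=back(k,uv,130)-cap; print(np.hypot(*e),np.degrees(np.arctan2(e[1],e[0])))
ang=lambda p,q,z:np.degrees(np.arctan2(*(back(k,q,z)-back(k,p,z))[::-1]))
print("plate edge",ang(a(25,168),b(437,58),8), "near edge pts",ang(b(150,315),b(400,90),8))
# plate right-side edge near x+: bottom right
print("plate edge +x", ang(a(455,245),a(620,140),8))
print("bolts", ang(a(70,169),b(268,227),8))
print("head top front edge -90", ang(b(390,215),b(540,410),140)+90, "side", ang(b(585,425),b(745,300),140),"back",ang(b(605,60),b(742,262),140)+90)
import itertools
print(back(k,a(25,168),8),back(k,b(437,58),8))
# bolts z10
```

```text
28.743224841914124 108.19497166259968
28.395918362469416 108.26234663416632
28.997713402510403 107.73138752887772
plate edge 78.44854238328162 near edge pts 79.58187348179801
plate edge +x 72.19973198260591
bolts 79.53292806803888
head top front edge -90 78.47449742600327 side 79.33357689110588 back 78.27189931612166
[481.57857204   7.65156153] [515.74631492 174.82274858]
```

drive_tool --targets '[0,0,0,0.01,255,0,0,0,0.02,255,0,0,0,0.02,255,0,0,0,0.02,200,0,0,0,0.02,100,0,0,0,0.02,50,0,0,0,0.02,0,0,0,0,0.02,0,0,0,0,0.02,0,0,0,0,0.02,0]'

```text
time_s: 8.8
eef_pos: [533.5, 42.3, 359.7]
ee_rot: [0.427, 0.904, 0.0, 0.0]
wrist_force: [-0.3, 0.4, -0.0]
width: 0.908
```

drive_tool --targets '[0,0,1,0,0,0,0,3,0,0,0,0,6,0,0,0,0,9,0,0,0,0,9,0,0,0,0,9,0,0,0,0,9,0,0]'

```text
time_s: 9.5
eef_pos: [533.5, 42.3, 448.9]
ee_rot: [0.427, 0.904, -0.0, -0.001]
wrist_force: [-0.2, -1.2, 0.3]
width: 0.999
```

Run:
```python
from h import *
o=observe(); print(o["time_s"],o["eef_pos"].round(1),o["qvel"].round(3),o["wrist_force"].round(1),o["width"], R.from_quat(o["ee_rot"]).as_euler("xyz").round(3),o["qpos"].round(2))
im=capture("wrist")[:,:,::-1]; cv2.imwrite("pics/w7.png",im)
cv2.imwrite("pics/w7a.png",cv2.resize(im[140:270,210:400],None,fx=4,fy=4,interpolation=cv2.INTER_CUBIC))
```

```text
9.5 [533.5  42.3 448.9] [-0.002  0.006  0.004  0.001  0.    -0.001] [-0.2 -1.2  0.3] 0.9994635041548057 [-3.140e+00 -1.000e-03  2.259e+00] [-0.14  0.31  1.39  0.    1.45 -0.83]
```

View pics/w7a.png

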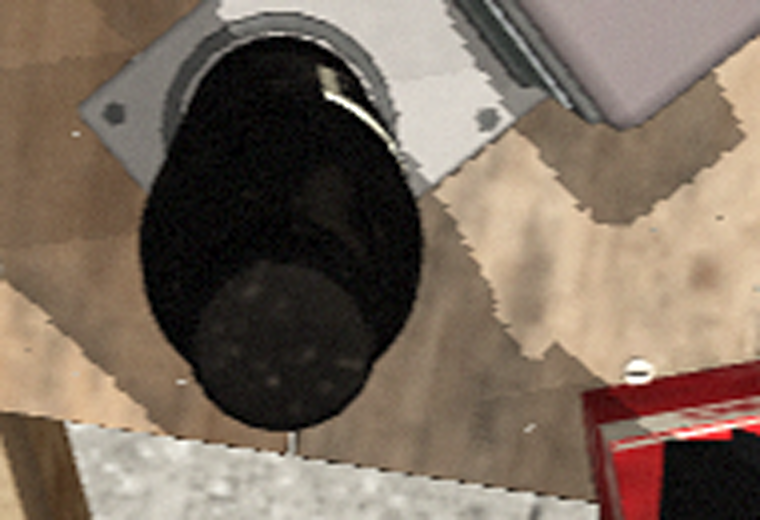

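Run:
```python
from h import *
o=observe(); k=pose("wrist",o)
a=lambda u,v:(u/4+210-.4,v/4+140-.4)
c=back(k,a(284,346),223); print(c)
for uv in [a(325,94),a(323,96),a(327,93)]:
    for cc in (c,np.array([533.1,42.6])):
        e=back(k,uv,130)-cc; print(np.hypot(*e).round(1),np.degrees(np.arctan2(e[1],e[0])).round(1)-30.6)
```

```text
[533.39551048  43.29803389]
28.6 80.30000000000001
29.2 79.30000000000001
28.1 80.80000000000001
28.6 79.80000000000001
29.0 79.6
29.5 78.6
```

Run:
```python
from h import *
o=observe()
o3=dict(eef_pos=np.array([416.7,214.5,434.3]),ee_rot=np.array([-0.035, 0.999, -0.0, -0.0]))
k=pose("wrist",o3); T=pose("top")
for uv,z in [((338,108),10),((400,82),130),((425,60),130),((440,30),130)]: print(uv,back(k,uv,z).round())
for uv,z in [((205,290),100),((228,310),100),((190,300),100),((222,320),130)]: print(uv,back(T,uv,z).round())
print("delta",(np.array([430.3,318.4])-o["eef_pos"][:2]).round(1), o["time_s"])
```

```text
(338, 108) [337. 275.]
(400, 82) [318. 302.]
(425, 60) [301. 318.]
(440, 30) [279. 326.]
(205, 290) [339. 286.]
(228, 310) [282. 221.]
(190, 300) [311. 328.]
(222, 320) [255. 236.]
delta [-103.2  276.2] 9.55
```

drive_tool --targets '[-1.5,4,0,-0.1,0,-3,8,0,-0.2,100,-4.5,12,0,-0.3,200,-6,16,0,-0.4,255,-7.5,20,0,-0.5,255,-9,24,0,-0.58,255,-10.3,27.6,0,-0.58,255,-10.3,27.6,0,-0.58,255,-10.3,27.6,0,-0.58,255,-10.3,27.6,0,-0.58,255]'

```text
time_s: 10.55
eef_pos: [431.0, 317.5, 449.3]
ee_rot: [0.668, 0.744, -0.0, -0.0]
wrist_force: [0.3, -0.6, 0.4]
width: 0.204
```

Run:
```python
from h import *
o=observe(); print(o["time_s"],o["eef_pos"].round(1),o["qvel"].round(3),o["wrist_force"].round(1),o["width"], np.degrees(R.from_quat(o["ee_rot"]).as_euler("xyz")).round(1),o["qpos"].round(2))
im=capture("wrist")[:,:,::-1]; cv2.imwrite("pics/w8.png",im)
k=pose("wrist",o); print(proj(k,[[429.7,323.5,115]]))
im=capture("scene"); cv2.imwrite("pics/s8.png",im[:,:,::-1])
im=capture("top"); cv2.imwrite("pics/t8.png",cv2.resize(im[120:320,130:370,::-1],None,fx=3.2,fy=3,interpolation=cv2.INTER_CUBIC))
```

```text
10.55 [431.  317.5 449.3] [-0.013 -0.005 -0.002  0.001 -0.002  0.003] [ 0.3 -0.6  0.4] 0.20430073222506936 [-180.     0.    96.1] [ 0.42  0.31  1.39 -0.    1.45  0.31]
[[278.73436163 183.70250564]]
```

View pics/w8.png

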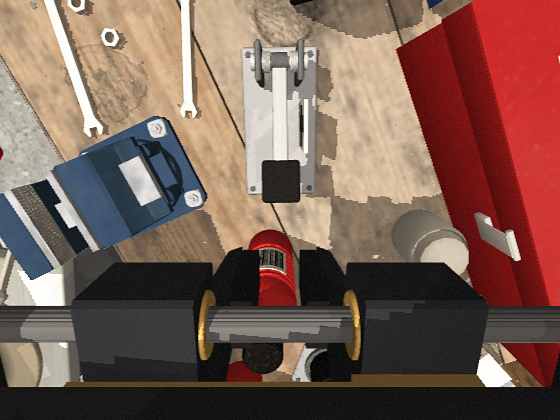

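View pics/s8.png

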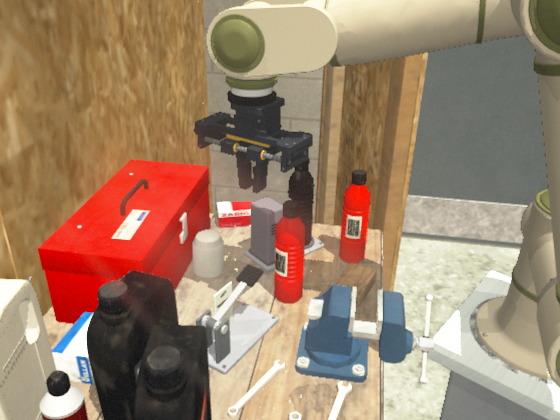

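View pics/t8.png

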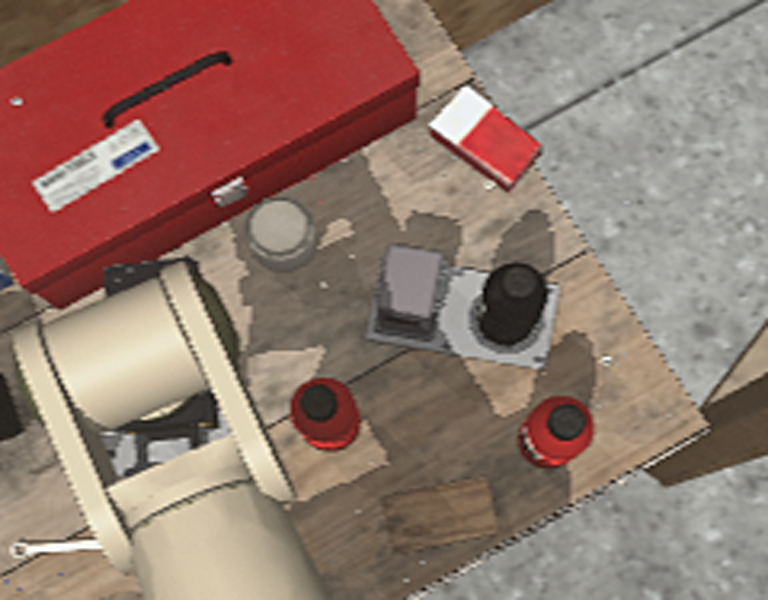

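drive_tool --targets '[0,0.1,-3,0,255,0,0.1,-6,0,255,0,0.1,-9,0,255,0,0.1,-12,0,255,0,0.1,-14.9,0,255,0,0.1,-14.9,0,255,0,0.1,-14.9,0,255,0,0.1,-14.9,0,255]'

```text
time_s: 11.5
eef_pos: [431.0, 319.2, 302.5]
ee_rot: [0.668, 0.744, 0.001, 0.001]
wrist_force: [0.4, 0.8, 0.2]
width: 0.006
```

Run:
```python
from h import *
o=observe(); print(o["time_s"],o["eef_pos"].round(1),o["wrist_force"].round(1),o["width"])
im=capture("wrist")[:,:,::-1]; cv2.imwrite("pics/w9.png",im)
im=capture("scene"); cv2.imwrite("pics/s9.png",cv2.resize(im[180:340,180:320,::-1],None,fx=4,fy=3.75,interpolation=cv2.INTER_CUBIC))
```

```text
11.5 [431.  319.2 302.5] [0.4 0.8 0.2] 0.0056618775890903885
```

View pics/w9.png

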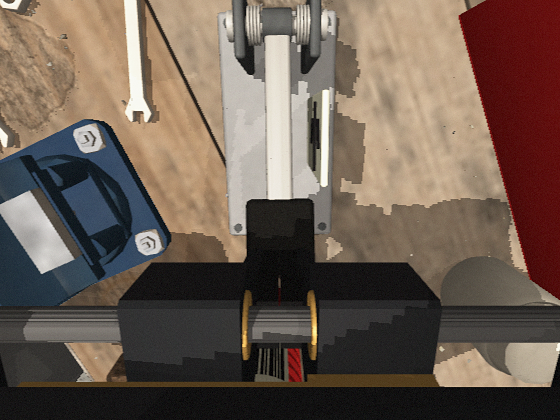

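View pics/s9.png

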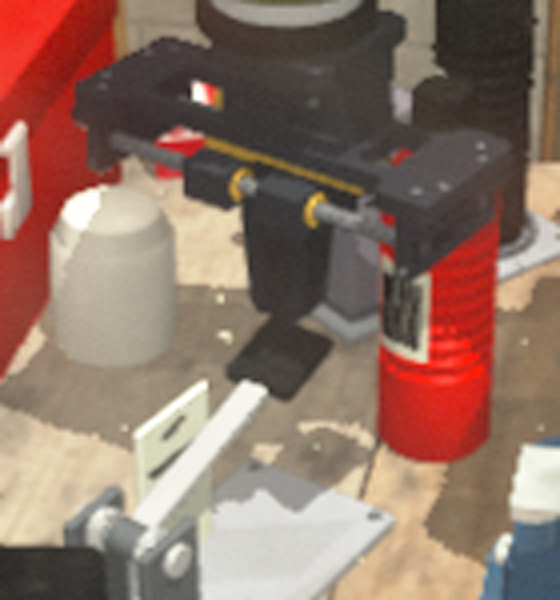

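drive_tool --targets '[0,0,-0.8,0,255,0,0,-1.6,0,255,0,0,-2.2,0,255,0,0,-2.8,0,255,0,0,-3.2,0,255,0,0,-3.2,0,255,0,0,-3.2,0,255]'

```text
time_s: 12.3
eef_pos: [430.6, 319.3, 268.9]
ee_rot: [0.668, 0.744, 0.0, 0.0]
wrist_force: [0.4, -1.8, 5.5]
width: 0.005
```

Run:
```python
from h import *
o=observe(); print(o["time_s"],o["eef_pos"].round(1),o["wrist_force"].round(1),o["width"],o["qvel"].round(3))
```

```text
12.3 [430.6 319.3 268.9] [ 0.4 -1.8  5.5] 0.004827271152331634 [ 0.002 -0.004 -0.003  0.001  0.002  0.   ]
```

drive_tool --targets '[0,0,-0.4,0,255,0,0,-0.8,0,255,0,0,-1.2,0,255,0,0,-1.5,0,255,0,0,-1.7,0,255,0,0,-1.9,0,255,0,0,-2.0,0,255,0,0,-2.0,0,255,0,0,-2.0,0,255]'

```text
time_s: 13.2
eef_pos: [430.7, 319.0, 249.1]
ee_rot: [0.668, 0.744, -0.0, 0.0]
wrist_force: [0.4, -4.9, 5.5]
width: 0.005
```

Run:
```python
from h import *
o=observe(); print(o["time_s"],o["eef_pos"].round(1),o["wrist_force"].round(1),o["width"],o["qvel"].round(3))
im=capture("wrist")[:,:,::-1]; cv2.imwrite("pics/w10.png",im)
im=capture("scene"); cv2.imwrite("pics/s10.png",cv2.resize(im[190:340,190:310,::-1],None,fx=5,fy=4,interpolation=cv2.INTER_CUBIC)); cv2.imwrite("pics/s10f.png",im[:,:,::-1])
```

```text
13.2 [430.7 319.  249.1] [ 0.4 -4.9  5.5] 0.005269743456415075 [ 0.    -0.002  0.001  0.    -0.001 -0.   ]
```

View pics/w10.png

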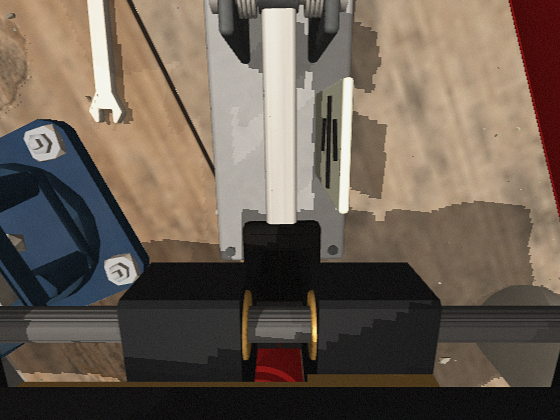

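View pics/s10.png

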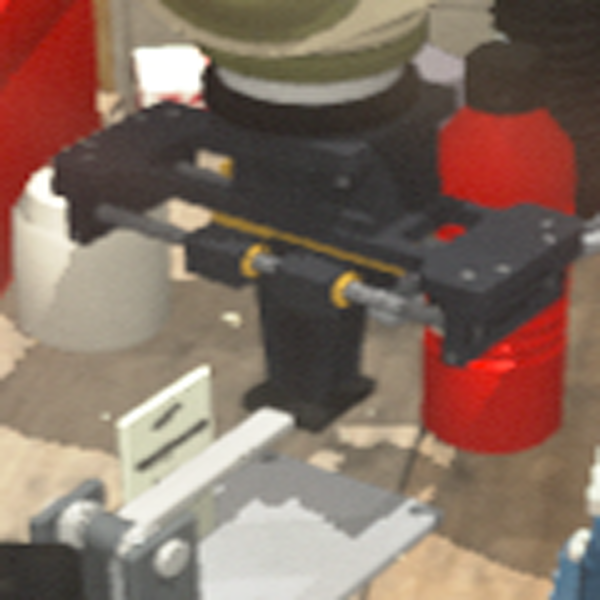

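Run:
```python
from h import *
im=cv2.imread("pics/s10f.png")
p=[424.5,373.0,.1054]; S=pose("scene")
def W(X):
    C,q=np.cos(p[2]),np.sin(p[2]); return [p[0]+C*X[0]-q*X[1],p[1]+q*X[0]+C*X[1],X[2]]
k=pose("wrist")
def lev(x,r,h,a): # a>0 above level
    return W((x,60-r*np.cos(a)-h*np.sin(a)*(1 if True else 0),75+r*np.sin(a)+h*np.cos(a)))
for a in (.1,.05,0,-.05,-.1):
    u=proj(S,[lev(7,20,5,a),lev(7,95,5,a),lev(-7,20,5,a),lev(-7,95,5,a)])
    c=(u-[190,190])*[5,4]
    w=proj(k,[lev(7,95,5,a),lev(-7,95,5,a)])
    print(a,c.round().tolist(),"slopes",((c[1]-c[0])[1]/(c[1]-c[0])[0]).round(3),((c[3]-c[2])[1]/(c[3]-c[2])[0]).round(3),w.round(1).tolist())
u=(proj(S,[W((22,-25,102)),W((22,25,102)),W((22,-25,81)),W((22,25,81))])-[190,190])*[5,4]; print(u.round())
cv2.imwrite("pics/s10b.png",cv2.resize(im[270:335,195:275],None,fx=9,fy=9,interpolation=cv2.INTER_CUBIC))
```

```text
0.1 [[139.0, 490.0], [268.0, 390.0], [170.0, 502.0], [299.0, 400.0]] slopes -0.772 -0.787 [[294.0, 232.6], [261.4, 232.5]]
0.05 [[138.0, 492.0], [268.0, 398.0], [170.0, 504.0], [299.0, 409.0]] slopes -0.72 -0.735 [[293.5, 229.3], [261.9, 229.2]]
0 [[138.0, 494.0], [268.0, 406.0], [170.0, 506.0], [299.0, 417.0]] slopes -0.669 -0.684 [[293.1, 225.6], [262.4, 225.6]]
-0.05 [[138.0, 496.0], [268.0, 415.0], [169.0, 508.0], [299.0, 426.0]] slopes -0.619 -0.633 [[292.7, 221.7], [262.9, 221.6]]
-0.1 [[137.0, 498.0], [267.0, 424.0], [169.0, 510.0], [298.0, 435.0]] slopes -0.569 -0.583 [[292.4, 217.5], [263.3, 217.5]]
[[218. 367.]
 [130. 423.]
 [219. 404.]
 [132. 461.]]
```

View pics/s10b.png

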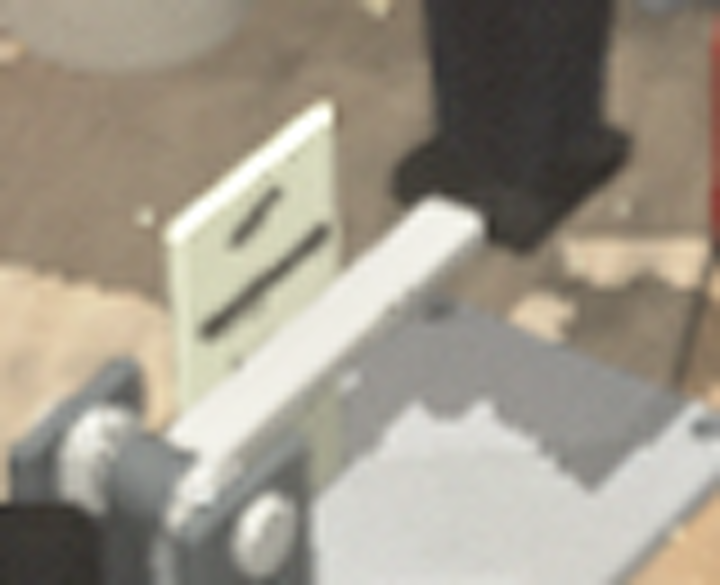

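drive_tool --targets '[0,0,-0.1,0,255,0,0,-0.2,0,255,0,0,-0.2,0,255,0,0,-0.2,0,255]'

```text
time_s: 13.7
eef_pos: [430.7, 319.0, 247.2]
ee_rot: [0.668, 0.744, -0.0, 0.0]
wrist_force: [0.3, -5.6, 6.5]
width: 0.006
```

Run:
```python
from h import *
fs=[];ims=[]
for i in range(8):
    ims.append(capture("scene").astype(float)); o=observe(); fs.append(np.r_[o["wrist_force"],o["eef_pos"][2]])
print(o["time_s"],o["eef_pos"].round(1),np.mean(fs,0).round(2),np.std(fs,0).round(2))
im=np.mean(ims,0)[:,:,::-1].astype(np.uint8); cv2.imwrite("pics/s11f.png",im)
cv2.imwrite("pics/s11b.png",cv2.resize(im[270:335,195:275],None,fx=9,fy=9,interpolation=cv2.INTER_CUBIC))
```

```text
14.1 [430.7 319.  247.2] [ 1.7000e-01 -5.1800e+00  7.1000e+00  2.4722e+02] [0.32 0.34 0.53 0.01]
```

View pics/s11b.png

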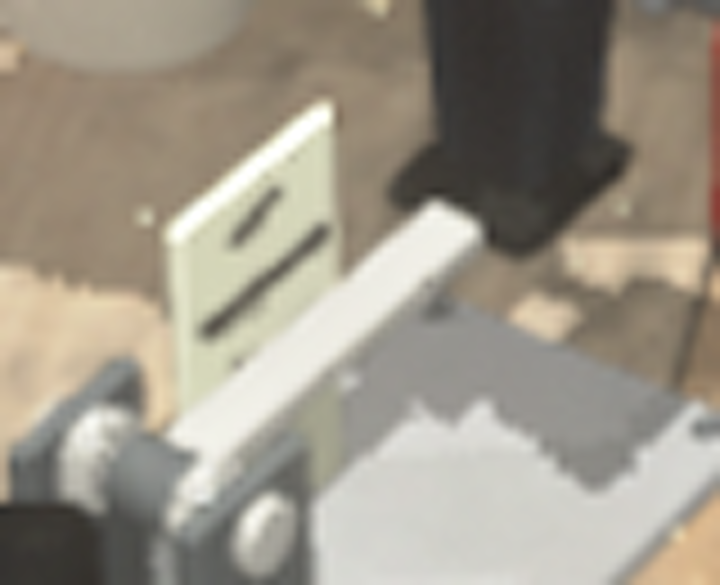

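Run:
```python
from h import *
im=cv2.imread("pics/s11f.png"); g=cv2.cvtColor(im,cv2.COLOR_BGR2GRAY).astype(np.float32)
S=pose("scene"); p=[424.5,373.0,.1054]
def W(X):
    C,q=np.cos(p[2]),np.sin(p[2]); return [p[0]+C*X[0]-q*X[1],p[1]+q*X[0]+C*X[1],X[2]]
m=lambda u,v:np.array([u/9+195-.44,v/9+270-.44])
def fit(a,b,sgn,w=3,lo=.1,hi=.9):
    a,b=m(*a),m(*b); d=(b-a)/np.linalg.norm(b-a); n=np.array([-d[1],d[0]]); pts=[]
    s=np.arange(-w,w+.01,.1)
    for t in np.linspace(lo,hi,40):
        c=a+t*(b-a); q=c+s[:,None]*n
        v=cv2.remap(g,q[:,0].astype(np.float32)[None],q[:,1].astype(np.float32)[None],cv2.INTER_LINEAR)[0]
        gr=sgn*np.gradient(cv2.GaussianBlur(v[None],(0,0),4)[0]); gr=np.clip(gr,0,None)**2
        if sgn==0: gr=np.clip(np.median(v)-v,0,None)
        pts.append(c+n*(s*gr).sum()/(gr.sum()+1e-9))
    pts=np.float32(pts); vx,vy,x,y=cv2.fitLine(pts,cv2.DIST_HUBER,0,.01,.01).ravel()
    r=np.abs((pts-[x,y])@[-vy,vx]); return vy/vx,r.mean()
# n=(-dy,dx): for d up-right (dx>0,dy<0), n points down-right
print("lever left edge (dark->bright along n)",fit((185,421),(425,208),1))
print("lever right top edge (bright->darker)",fit((330,365),(470,245),-1))
print("plate top edge",fit((175,228),(325,100),1,2))
print("mid line",fit((205,332),(325,232),0,1.5))
def sl(P,Q): u=proj(S,[W(P),W(Q)]); return (u[1]-u[0])[1]/(u[1]-u[0])[0]
print("model plate top",sl((26,-25,102),(26,25,102)),"mid",sl((22,-20,81),(22,20,81)))
for a in(.05,.02,0,-.02,-.05):
    f=lambda x,r:(x,60-r*np.cos(a),75+r*np.sin(a)+5)
    print(a,sl(f(7,20),f(7,92)),sl(f(-7,45),f(-7,92)))
```

```text
lever left edge (dark->bright along n) (np.float32(-0.8857322), np.float32(0.098961316))
lever right top edge (bright->darker) (np.float32(-0.86586136), np.float32(0.08040461))
plate top edge (np.float32(-0.829761), np.float32(0.03652304))
mid line (np.float32(-0.866744), np.float32(0.055985093))
model plate top -0.7913286273902711 mid -0.8172653913572047
0.05 -0.9003661888082849 -0.9187831759441973
0.02 -0.862185947159844 -0.8804252749244701
0 -0.8368486960734183 -0.8549599762870427
-0.02 -0.8115803086432564 -0.8295558210001044
-0.05 -0.7737622087748816 -0.7915194612195864
```

Run:
```python
from h import *
im=capture("top"); cv2.imwrite("pics/t12.png",cv2.resize(im[120:320,130:370,::-1],None,fx=3.2,fy=3,interpolation=cv2.INTER_CUBIC))
o=observe(); print(o["time_s"],o["eef_pos"].round(1),o["wrist_force"].round(1))
```

```text
14.15 [430.7 319.  247.2] [ 0.4 -4.8  6.8]
```

View pics/t12.png

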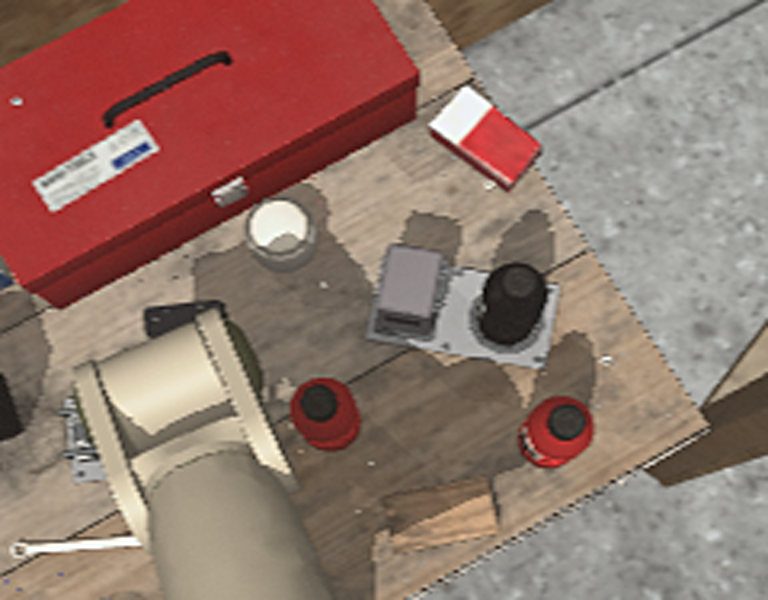

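Bottle (crop 520,285), filter (280,230), carton (485,137) and both red bottles all stand where they were. Handing in.

```bash
python3 -c "
from rig import *
print(sign_off()); print(observe()['time_s'])"
```

```text
the job is handed in; nothing more can be done
None
the job is handed in; nothing more can be done
```

I turned the black bottle to face the reader's window, let go of it, then pressed the lever to level. I handed in at about 14 s, well under 51 s, with the fingertips still holding it there. No verdict was reported.

- **Bottle:** I gripped it by the cap, turned it about −55° in its seat, opened the gripper and lifted clear. The last wrist picture put the label at about 79.5°, against about 79.0° for the station's facing direction. Readings scattered by about ±1°. The bottle is still standing in its seat.
- **Lever:** The fingertips are 81.2 mm above the bench, against 81 mm at level. The press force was about 7 N, where 6.6 N is expected. The lever never went below level.
- **Disagreement:** The two lever edges in the scene picture gave +0.005 and −0.025 rad from level after correcting against the scale plate. An earlier, rougher slope reading, taken about 2 mm higher, had suggested 0.05 rad above level. There is also about 5 N of sideways friction on the pad.
- **Everything else:** The oil filter, carton and both red bottles had not moved in the last top picture.

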